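Take the glue-up weight off its lockable hook

ROBOT

A 6-joint arm with a two-finger parallel gripper is mounted at the origin on the work surface. World frame = base frame: x ahead of the robot, y to its left, z up, the work surface at z = 0. Lengths are in mm, angles in rad, forces in N, time in s.
With the tool pointing down it reaches from about 350 to 975 mm from the base axis. Payload 7.1 kg.
Tool frame: the origin (TCP) lies midway between the tips of the shut fingers; the grasp point (between the pads) lies 19 mm behind it (ctrl.grip_point_offset is the distance from the TCP to the grasp point, in mm); z points along the fingers, y is the line along which they close (so a half turn about z gives the same grasp; the last joint's range is limited). The gripper opens to 88 mm and grips with 3 to 60 N. Pads are 20 mm wide; open, the fingers measure 115 mm over their backs; the gripper's body (75 mm by 178 mm) begins 61 mm behind the grasp point.
Start: joints at [-1.172, 0.423, 1.63, -0, 1.089, -0.019], TCP at [253.609, -571.215, 222.675] pointing down, gripper open.
Joint ranges: [-3, 3], [-0.9, 2.11], [0.09, 2.58], [-1.31, 4.45], [0.11, 2.69], [-2.54, 2.54]. Speed limits (rad/s): [2.39, 2.39, 3.01, 3.14, 3.14, 3.14].

INTERFACE

Orientations are given as a rotation vector (axis times angle).
In Python, from workcell import get_obs, optics, close_job, spotter, ctrl gives the robot as it stands. The module is installed in compiled form; this text tells all that it offers.
- The arm moves only by the tool move_arm, never from a script. Its argument "rows" is a list of rows, each a list of 5 numbers: the shift along the tool's x, y, z in cm, then the turn about the tool's z in degrees, then the opening in per cent of the stroke, from 0 (shut) to 100 (fully open). A call has 1 to 10 rows; each row shifts and turns the commanded pose from where the row before left it, along the tool's axes as they then stand; what a row does not reach is not made up. A row lasts 1/8 s, in which the tool goes at most 62.5 mm and 10.7 degrees, less where a joint would pass 70% of its speed; a pose out of reach is approached as far as the arm can. A call with a gripper value outside its range is refused whole. The fingers move at their own pace and stop on an object; the grip force is fixed at half the most. Time passes only in rows, so rows that do not move let the fingers close. It gives the time, the measured TCP pose, the force, the opening and the grip force at its end, in the units of the state.
- get_obs(): the state, without advancing time (a new reading comes with each control period).
- optics.get_image(name): name is "scene" or "top" or "wrist"; returns the picture (400x640x3 uint8, blue, green, red); there is no depth.
- optics.calibration(name): a dict with "camera_matrix" (3x3 intrinsics, pixels), "distortion" ([k1, k2, p1, p2, k3] as OpenCV has them; the pictures are not rectified), "xyz" and "orientation" of the camera in the world. Camera axes: x right, y down, z forward; pixel columns grow to the right and rows downward; lengths in mm; the calibration is good to about 2 mm. A picture is of the moment at which its call begins: read the wrist's pose just before it. calibration takes no time and is no camera call; for the wrist camera it gives the pose at the moment of the call.
- close_job(): hands the job in; it is judged then, once.
Trained networks look in the newest picture that a camera, given by its name, has taken for a name from the list of things; names that differ only in an ending like _2 or _b are one class to them, and where a whole thing is asked for, a point or a joint stands for the part that bears it (a point fixed in the world has none). Each returns a list of dicts, best first, with "conf" (0 to 1); they miss things now and then, are a little off and sometimes report something else, mostly with a low value. They report only what shows in the picture. A call takes as long as a camera call. They do not tell look-alikes from the thing itself.
- spotter.find_in(camera, label): "point" ([column, row] in pixels, amid what is visible of it).
- spotter.regions_of(camera, label): "region" (400x640 bool, what is visible of it) and "point" ([column, row] in pixels, amid what is visible of it).
The state is a dict: "t": time; "qpos": joint angles; "qvel": joint speeds; "joint_torque": joint torques, N m; "ee_pos": TCP position; "orientation": TCP orientation; "ft_force": force on the tool from outside, world axes, zero at the start; "moment": the same for the moment, N m; "width": finger opening in mm; "grasp_force": force on a finger pad.
Only numpy, scipy, OpenCV 4.12 (cv2) and the standard library are available. Lean on these libraries where they do the work, as an engineer would, in place of code of your own. Each camera call takes 0.05 s, during which the arm holds its last target. There are 200 camera calls.

TASK

Take the wood-handled steel weight off the lockable hook and stand it upright in the middle of the plywood pressing block that lies on the dark panel. A sprung keeper and an overhanging lip hold the weight's cross pin in the hook: press the pin back against the keeper until you feel it come up against the stop, keep it there and lift it straight out. Be gentle: never press, tug or knock the weight hard against the hook or the block, do not shift the block, and leave everything else on the bench undisturbed.

Things in the scene. Friction and masses are not known exactly. Their poses are not given: they have to be found in the camera images.
- hook: lockable steel hook fixed to the bench, 144 x 120 mm on plan, 142 mm high. Origin on the bench straight below the middle of the resting cross pin; z up. Two upright cheek plates, 5 mm thick at y = +-32 mm, carry the pin (along y) on a level floor. A lip 2 mm above the resting pin stops it being lifted there. Keeper rods stick out behind to x = 124 mm. Loads on it over 28 N are too rough
- hook_throat (a point): middle of the hook's way out, on average: 27 mm along the hook's +x from the resting pin's axis, 130 mm above the bench. The pin must be pressed level along +x to a firm rubber-faced stop; there the way up is open, 11 mm wide for the 8 mm pin. Lip and stop are one adjustable strike: the stop lies anywhere from 10 to 44 mm of travel from rest, different each time, not reported: find it by feel
- keeper (a joint): the hook's brass sprung keeper, two small pads behind the pin that slide back along the hook's +x: 0 = shut (1 mm behind the resting pin), grows in m as pressed. Spring: 2.5 N at first, plus 0.08 N per mm (6 N at 44 mm); it springs shut by itself. The hook's bearing faces are greased: friction about 0.2
- weight_grip (a point): middle of the weight's wooden handle, a block 20 mm along the hook's x, 34 mm along y, 45 mm tall; 118.5 mm above the flat foot, 38.5 mm above the cross pin (8 mm thick, 86 mm long along y, 14 mm end collars). Below: 14 mm stem, steel cylinder 38 mm wide, 50 mm tall. 0.36 to 0.56 kg. z up. Held by the faces that look along +-x it does not swivel in the fingers when pressed
- caul_top (a point): centre of the top face of the loose plywood pressing block, 75 x 75 x 24 mm, lying on the dark panel (top 40 mm above the bench); z up, x and y along its edges
- panel: dark wooden panel fixed to the bench, 190 x 190 x 16 mm; origin at the centre of its underside
- castor: bystander: brass ring 26 mm wide, 10 mm tall, on a corner of the panel; origin centre of underside
- spare: bystander: spare short round-knobbed weight, 44 mm wide, 72 mm tall, standing on the bench; origin centre of underside
- jar: bystander: glass jar, 60 mm wide, 75 mm tall; origin centre of underside
- sander: bystander: cork sanding block 100 x 60 x 35 mm; origin centre of underside
- driver: bystander: screwdriver lying on the bench
- brush: bystander: brush lying on the bench
- can: bystander: can 70 mm wide, 90 mm tall; origin centre of underside
Mind the look-alikes: they are no part of the job. What is shaped like the part that bears weight_grip but blue or red is not meant.

How it is judged:
By the outcome, as a careful person would: the job done as asked, in the order asked, and still so for the second after the job is handed in, with the robot touching nothing.
It also fails if it takes over 64 s, if anything falls off the work surface, if the arm or the gripper's body presses on something with over 40 N, if the wrist force passes 120 N, or if a joint passes its speed limit or range.

## Working session

There is one attempt and no reset: what is moved stays moved. The work goes in short steps, Python scripts to look and compute and a tool call to move; the robot and the scene stay as the last step left them, time stands still between calls to the robot, and variables do not carry over. Pictures are saved under pics/ and viewed, at most 10 in all, crops included, and the job is handed in when it is done.

Besides the shell and the picture viewer there is one more tool, called after "Call:" as a command line: name --pt "numbers of a row" for each row, then --argument value for the rest. move_arm: Moves the arm, as the interface text tells. Its arguments: {"type":"object","properties":{"rows":{"type":"array","items":{"type":"array","items":{"type":"number"}}}},"required":["rows"]}

```bash
mkdir -p pics; python3 - <<'E'
from workcell import get_obs, optics, spotter, ctrl
import cv2, numpy as np
o=get_obs(); print(o['t'],o['ee_pos'],o['orientation'],o['width'],ctrl.grip_point_offset)
ims=[]
for n in ("scene","top"):
    im=optics.get_image(n); c=optics.calibration(n); print(n,c['xyz'],np.round(c['orientation'],3),np.round(c['camera_matrix'],1).tolist())
    for l in ("hook","weight_grip","caul_top","panel","spare","jar"):
        r=spotter.find_in(n,l); print(l,[(np.round(d['point']).tolist(),round(d['conf'],2)) for d in r[:4]])
    cv2.imwrite(f"pics/{n}0.png",im)
E
```

```text
0.0 [ 253.38916635 -570.73342804  221.92694316] [-3.07187324e+00 -6.51139654e-01  4.41564317e-04] 87.60171750551535 18.700000000000003
scene [ 816.05144056 -450.36764332 1093.00565032] [-2.559 -0.636  0.173] [[396.0, 0.0, 318.2], [0.0, 396.0, 195.2], [0.0, 0.0, 1.0]]
hook [([344.0, 173.0], 0.79)]
weight_grip [([292.0, 157.0], 0.77), ([353.0, 132.0], 0.77), ([400.0, 130.0], 0.71), ([330.0, 146.0], 0.68)]
caul_top [([287.0, 285.0], 0.6)]
panel [([302.0, 291.0], 0.88)]
spare [([261.0, 204.0], 0.8)]
jar [([373.0, 241.0], 0.56)]
top [ 420.81988351   19.0022876  1633.49473189] [-2.173  2.144 -0.092] [[442.4, 0.0, 319.9], [0.0, 442.4, 195.2], [0.0, 0.0, 1.0]]
hook [([281.0, 202.0], 0.78)]
weight_grip [([290.0, 253.0], 0.72), ([239.0, 213.0], 0.65), ([276.0, 213.0], 0.59), ([318.0, 228.0], 0.47)]
caul_top [([388.0, 199.0], 0.77)]
panel [([377.0, 197.0], 0.85)]
spare [([341.0, 248.0], 0.44)]
jar [([331.0, 151.0], 0.77)]
```

View pics/scene0.png

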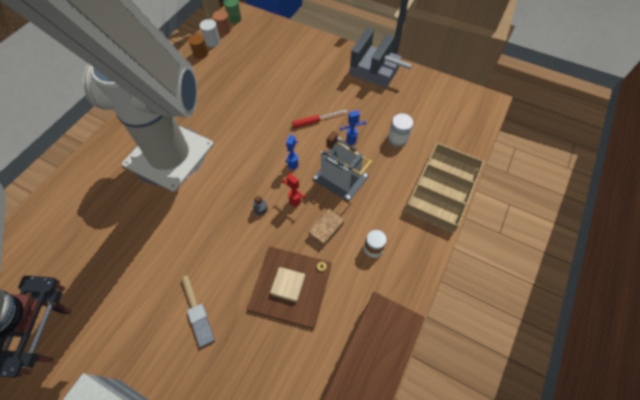

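View pics/top0.png

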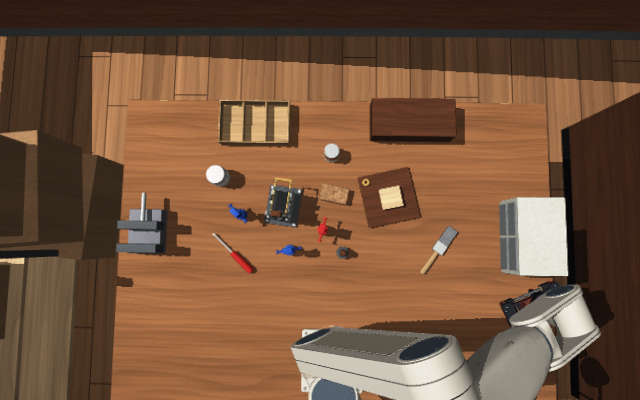

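Scene view: the hook is at about (342,172) with a wood-coloured handle in it near (332,140). Blue look-alikes stand at (292,155) and (353,125), a red one at (293,190), and the spare is at (261,204). The panel and block are at (288,285). In the top view the hook is at (283,203) with brass keeper rods pointing up the image (+x), and the block is at (391,197). The wood-handled one in the hook fits the description, so I'll confirm it in an enlarged crop.

```bash
cat > h.py <<'E'
import numpy as np, cv2
from scipy.spatial.transform import Rotation as R
def ray(c,p):
    K=np.array(c['camera_matrix'],float);D=np.array(c['distortion'],float)
    u=cv2.undistortPoints(np.array([[p]],float),K,D)[0,0]
    return R.from_rotvec(c['orientation']).apply([u[0],u[1],1.])
def at_z(c,p,z):
    d=ray(c,p);o=np.array(c['xyz']);return o+d*(z-o[2])/d[2]
def proj(c,P):
    r=R.from_rotvec(c['orientation']).inv();P=np.atleast_2d(P).astype(float)
    q=r.apply(P-np.array(c['xyz']))
    return cv2.projectPoints(q,np.zeros(3),np.zeros(3),np.array(c['camera_matrix'],float),np.array(c['distortion'],float))[0][:,0]
E
python3 - <<'E'
from h import *
from workcell import optics,spotter
t=cv2.imread('pics/top0.png');s=cv2.imread('pics/scene0.png')
a=cv2.resize(t[160:260,230:355],None,fx=4.5,fy=4.5,interpolation=cv2.INTER_CUBIC)[:,:400+160]
b=cv2.resize(s[115:205,280:380],None,fx=4,fy=4,interpolation=cv2.INTER_CUBIC)
cv2.imwrite('pics/c_top.png',cv2.resize(t[170:240,250:320],(560,560),interpolation=cv2.INTER_CUBIC));
cv2.imwrite('pics/c_both.png',np.hstack([cv2.resize(t[175:235,255:315],(400,400),interpolation=cv2.INTER_CUBIC),cv2.resize(s[120:200,305:385],(400,400),interpolation=cv2.INTER_CUBIC)]))
ct=optics.calibration('top');cs=optics.calibration('scene')
print('block top',at_z(ct,(391.5,197),40),at_z(cs,(288,284),40))
print('handle',at_z(cs,(332,140),160))
optics.get_image('top')
r=spotter.regions_of('top','caul_top')[0]['region'].astype(np.uint8)
P=np.argwhere(r)[:,::-1]; print(len(P),cv2.minAreaRect(P.astype(np.float32)))
r=spotter.regions_of('top','hook')[0]['region'].astype(np.uint8)
P=np.argwhere(r)[:,::-1]; print(len(P),cv2.minAreaRect(P.astype(np.float32)))
E
```

```text
block top [ 584.29825149 -207.71420591   40.        ] [ 589.87539433 -207.9130351    40.        ]
handle [513.25205481 198.59261185 160.        ]
433 ((390.07696533203125, 197.88461303710938), (20.98442268371582, 20.984424591064453), 78.69007110595703)
1240 ((282.87835693359375, 202.22972106933594), (33.37299346923828, 46.85371398925781), 9.462321281433105)
```

View pics/c_both.png

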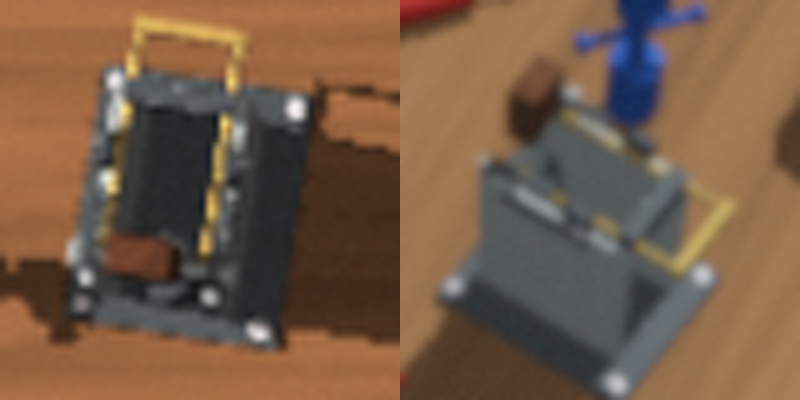

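The crop shows a brown wooden handle standing in the hook at top (276,213) and scene (332,140). It isn't blue or red, so it's the target. Next I'll triangulate it and get the approach numbers.

```bash
cat >> h.py <<'E'
def tri(cs,ps):
    A=np.zeros((3,3));b=np.zeros(3)
    for c,p in zip(cs,ps):
        d=ray(c,p);d/=np.linalg.norm(d);M=np.eye(3)-np.outer(d,d);A+=M;b+=M@np.array(c['xyz'])
    return np.linalg.solve(A,b)
def tool(o,target):
    "world target -> shift in tool axes (cm) and tool x yaw"
    r=R.from_rotvec(o['orientation'])
    return np.round(r.inv().apply(np.array(target)-o['ee_pos'])/10,2), np.round(r.as_matrix(),3).tolist()
E
python3 - <<'E'
from h import *
from workcell import optics,get_obs
ct=optics.calibration('top');cs=optics.calibration('scene');cw=optics.calibration('wrist')
print('handle',tri([ct,cs],[(276.2,213.4),(332,140)]))
f=lambda x,y:(255+x*.15,175+y*.15)
# rods (z~115?) and base plate edges at z~10
for z in (110,120):
    a=at_z(ct,f(105,240),z);b=at_z(ct,f(135,25),z);a2=at_z(ct,f(205,250),z);b2=at_z(ct,f(242,40),z)
    print(z,[np.degrees(np.arctan2(*(q-p)[[1,0]])) for p,q in((a,b),(a2,b2))],b,b2)
a=at_z(ct,f(75,315),8);b=at_z(ct,f(280,345),8);c=at_z(ct,f(310,95),8);print('plate',a,b,c,np.degrees(np.arctan2(*(c-b)[[1,0]])),np.degrees(np.arctan2(*(a-b)[[1,0]])))
o=get_obs();r=R.from_rotvec(o['orientation'])
print('cam in tool',r.inv().apply(np.array(cw['xyz'])-o['ee_pos']),(r.inv()*R.from_rotvec(cw['orientation'])).as_matrix().round(2).tolist(),cw['camera_matrix'])
print(tool(o,(505,200,330)))
E
```

```text
handle [513.21648937 194.36304543 164.39061361]
110 [np.float64(-6.454312224988415), np.float64(-8.706459496941354)] [635.84741612 206.11360221 110.        ] [628.61270089 149.92303844 110.        ]
120 [np.float64(-6.454312224988436), np.float64(-8.706459496941362)] [634.43600637 204.88543049 120.        ] [627.24877876 149.06369349 120.        ]
plate [488.21932328 247.78438418   8.        ] [473.31970038 134.09313801   8.        ] [612.15992686 120.18911695   8.        ] -5.718764140002911 82.53374428446791
cam in tool [ 6.54503235e+01 -1.51146522e-02 -1.63712173e+02] [[-0.0, -0.97, -0.24], [1.0, 0.0, -0.0], [0.0, -0.24, 0.97]] [[285.76741009   0.         323.52313355]
 [  0.         285.76741009 201.28463572]
 [  0.           0.           1.        ]]
(array([ 54.27, -60.29, -10.74]), [[0.914, 0.406, 0.0], [0.406, -0.914, -0.0], [-0.0, 0.0, -1.0]])
```

Call:
move_arm --pt "3.9 -4.3 -1.5 0 100" --pt "3.9 -4.3 -1.5 0 100" --pt "3.9 -4.3 -1.5 0 100" --pt "3.9 -4.3 -1.5 0 100" --pt "3.9 -4.3 -1.5 0 100" --pt "3.9 -4.3 -1.5 0 100" --pt "3.9 -4.3 -1 0 100" --pt "3.9 -4.3 0 0 100" --pt "3.9 -4.3 0 0 100" --pt "3.9 -4.3 0 0 100"

```text
t: 2.1
ee_pos: [435.9, -18.1, 323.1]
orientation: [3.073, 0.651, 0.002]
ft_force: [-0.4, -0.1, 0.3]
width: 88.1
grasp_force: 0.0
```

Call:
move_arm --pt "3.9 -4.3 0 0 100" --pt "3.9 -4.3 0 0 100" --pt "3.9 -4.3 0 0 100" --pt "3.6 -4.4 0 0 100" --pt "0 0 0 -10 100" --pt "0 0 0 -10 100" --pt "0 0 0 -10 100" --pt "0 0 0 -10 100" --pt "0 0 0 -10 100" --pt "0 0 0 -9 100"

```text
t: 3.35
ee_pos: [505.2, 200.2, 322.7]
orientation: [2.348, 2.087, 0.0]
ft_force: [0.3, 0.4, 0.7]
width: 87.5
grasp_force: 0.0
```

```bash
python3 - <<'E'
from h import *
from workcell import optics,get_obs,spotter
o=get_obs();cw=optics.calibration('wrist');im=optics.get_image('wrist')
print(o['t'],o['ee_pos'],tool(o,(508,194,300)),o['ft_force'])
cv2.imwrite('pics/w1.png',im)
for l in('weight_grip','hook'):
    for d in spotter.regions_of('wrist',l):
        print(l,d['point'],d['conf'],at_z(cw,d['point'],160),cv2.minAreaRect(np.argwhere(d['region'])[:,::-1].astype(np.float32)))
E
```

```text
3.35 [505.19552777 200.24242384 322.74573611] (array([-0.59,  0.35,  2.27]), [[0.118, 0.993, 0.0], [0.993, -0.118, 0.0], [0.0, 0.0, -1.0]]) [0.30844321 0.36664133 0.72543257]
weight_grip [310.4, 267.6] 0.94 [475.87381243 101.40603495 160.        ] ((302.5, 278.5), (59.0, 39.0), 90.0)
weight_grip [333.2, 188.1] 0.89 [515.33516257 198.91113704 160.        ] ((329.5, 188.5), (69.0, 27.0), 90.0)
weight_grip [253.8, 210.4] 0.88 [418.58786277 183.16139943 160.        ] ((248.91038513183594, 214.0795135498047), (40.5262565612793, 50.83190155029297), 12.87500286102295)
weight_grip [322.7, 68.9] 0.59 [518.47639777 328.50854782 160.        ] ((320.1066589355469, 70.23725891113281), (31.376895904541016, 68.11495208740234), 16.38953971862793)
hook [365.6, 179.2] 0.91 [553.68923381 204.94325626 160.        ] ((370.0, 179.0), (82.0, 120.0), 90.0)
hook [466.8, 255.0] 0.5 [671.5851772   94.96120346 160.        ] ((462.84027099609375, 255.83485412597656), (25.44906997680664, 32.88410568237305), 12.264774322509766)
```

View pics/w1.png

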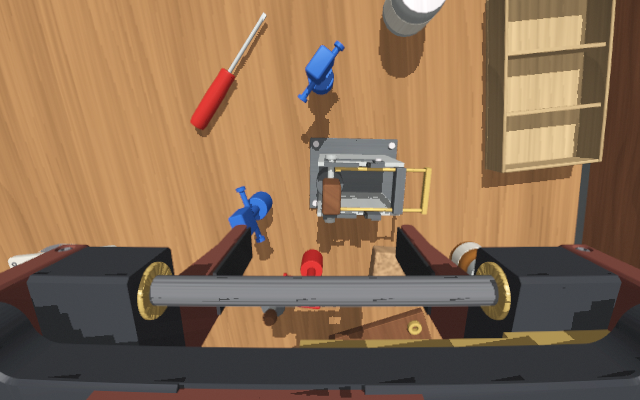

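The wrist view shows the hook upright and nearly axis-aligned at about (360,180). The wood handle is at (332,195), blue ones are at (320,70) and (250,215), and red is at (312,265). I'll enlarge the hook for exact pixels.

```bash
python3 - <<'E'
import cv2
im=cv2.imread('pics/w1.png');cv2.imwrite('pics/w1c.png',cv2.resize(im[132:228,302:437],None,fx=5.9,fy=5.9,interpolation=cv2.INTER_CUBIC))
E
```

```text
(no output)
```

View pics/w1c.png

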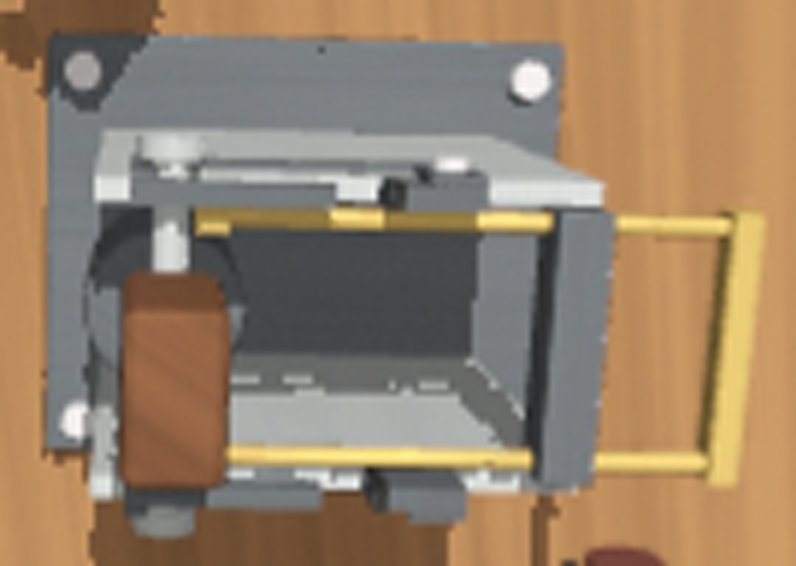

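```bash
python3 - <<'E'
from h import *
from workcell import optics,get_obs
cw=optics.calibration('wrist');ct=optics.calibration('top');cs=optics.calibration('scene')
f=lambda x,y:(302+x/5.9,132+y/5.9)
for z in (165,170,175,180,185):
    p=[at_z(cw,f(*q),z) for q in((122,308),(228,308),(226,486),(120,488))]
    n=np.linalg.norm;print(z,'c',np.mean(p,0).round(1),'w',n(p[1]-p[0]).round(1),n(p[2]-p[3]).round(1),'l',n(p[3]-p[0]).round(1),n(p[2]-p[1]).round(1),'vs scene/top px',proj(cs,np.mean(p,0)).round(1),proj(ct,np.mean(p,0)).round(1))
for z in(110,120):
  for a,b in(((200,217),(730,227)),((230,454),(705,462))):
    A=at_z(cw,f(*a),z);B=at_z(cw,f(*b),z);print(z,np.degrees(np.arctan2(*(B-A)[[1,0]])),A,B)
A=at_z(cw,f(745,350),115);print('rod end mid',A)
for z in(100,110,120):print('collars',z,np.linalg.norm(at_z(cw,f(172,132),z)-at_z(cw,f(163,537),z)))
E
```

```text
165 c [511.7 186.6 165. ] w 20.5 21.1 l 36.4 35.9 vs scene/top px [[329.7 141.7]] [[278.2 213.4]]
170 c [511.8 187.9 170. ] w 20.2 20.8 l 35.8 35.4 vs scene/top px [[330.  140.3]] [[277.6 213.3]]
175 c [511.8 189.1 175. ] w 19.9 20.4 l 35.2 34.8 vs scene/top px [[330.2 139. ]] [[277.1 213.2]]
180 c [511.8 190.3 180. ] w 19.6 20.1 l 34.7 34.3 vs scene/top px [[330.4 137.6]] [[276.6 213.1]]
185 c [511.8 191.6 185. ] w 19.3 19.8 l 34.1 33.7 vs scene/top px [[330.7 136.2]] [[276. 213.]]
110 -8.218186894092064 [522.32396982 213.97324112 110.        ] [640.44073479 196.9140822  110.        ]
110 -8.228606216500246 [522.8636948  158.40095202 110.        ] [632.42070427 142.5577071  110.        ]
120 -8.218186894092076 [522.07191312 215.34465137 120.        ] [637.05093428 198.73866496 120.        ]
120 -8.228606216500255 [522.59730043 161.24862693 120.        ] [629.24395397 145.82625405 120.        ]
rod end mid [640.99558643 169.41270029 115.        ]
collars 100 96.66432426250803
collars 110 94.16290894985109
collars 120 91.66149363719411
```

Call:
move_arm --pt "-0.9 0.9 0 1.4 100" --pt "0 0 4 0 100" --pt "0 0 4 0 100" --pt "0 0 4 0 100" --pt "0 0 0 0 70" --pt "0 0 0 0 70"

```text
t: 4.25
ee_pos: [514.2, 190.2, 204.0]
orientation: [2.38, 2.049, 0.002]
ft_force: [0.2, -0.1, 1.0]
width: 71.0
grasp_force: 0.0
```

```bash
python3 - <<'E'
from h import *
from workcell import optics,get_obs,spotter
o=get_obs();cw=optics.calibration('wrist');im=optics.get_image('wrist')
print(o['t'],o['ee_pos'],o['width'],tool(o,(512,190,144)),o['ft_force'])
print(proj(cw,(512,190,179)),[ (d['point'],round(d['conf'],2)) for d in spotter.find_in('wrist','weight_grip')])
cv2.imwrite('pics/w2.png',cv2.resize(im[100:300,190:470],None,fx=2.8,fy=2.8,interpolation=cv2.INTER_CUBIC))
E
```

```text
4.25 [514.16635478 190.1867542  203.9563028 ] 70.95887212748636 (array([-0.05, -0.22,  6.  ]), [[0.149, 0.989, 0.001], [0.989, -0.149, 0.0], [0.001, 0.001, -1.0]]) [ 0.23583818 -0.11656314  1.00267595]
[[321.69297518 227.80898163]] [([214.7, 230.4], 0.83), ([298.8, 36.0], 0.73), ([299.1, 324.7], 0.73), ([319.9, 210.6], 0.66)]
```

View pics/w2.png

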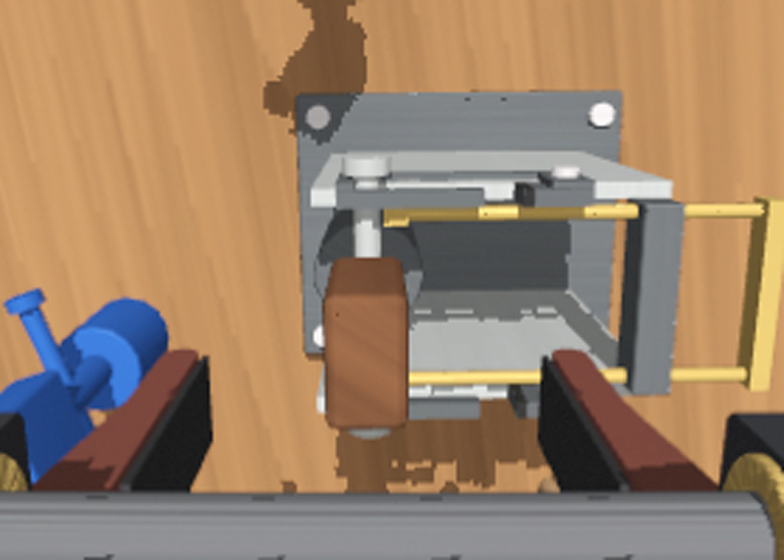

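The wood handle's top face is centred at crop (366,360), or (320.8,228.6) in the full image, within 1 px of the prediction for (512,190,179). The fingers straddle it and the rods are level. Next I descend and close partway.

Call:
move_arm --pt "0 -0.1 3 0 70" --pt "0 0 2 0 50" --pt "0 0 1 0 30" --pt "0 0 0 0 30" --pt "0 0 0 0 30"

```text
t: 4.97
ee_pos: [512.8, 190.6, 143.8]
orientation: [2.379, 2.051, 0.003]
ft_force: [0.5, -0.3, 0.4]
width: 27.7
grasp_force: 0.0
```

Call:
move_arm --pt "0 0 0 0 26"

```text
t: 5.1
ee_pos: [512.6, 190.6, 143.6]
orientation: [2.379, 2.051, 0.002]
ft_force: [0.2, -0.2, -0.3]
width: 22.9
grasp_force: 0.0
```

Call:
move_arm --pt "0 0 0 0 20" --pt "0 0 0 0 10" --pt "0 0 0 0 10" --pt "0 0 0 0 10"

```text
t: 5.6
ee_pos: [512.4, 190.5, 143.2]
orientation: [2.379, 2.051, 0.001]
ft_force: [-1.0, -0.4, 5.5]
width: 20.0
grasp_force: 30.0
```

Call:
move_arm --pt "0 0 -0.05 0 10" --pt "0 0 0 0 10"

```text
t: 5.85
ee_pos: [512.3, 190.4, 143.3]
orientation: [2.379, 2.051, 0.001]
ft_force: [0.3, 0.4, 3.2]
width: 19.9
grasp_force: 30.0
```

Call:
move_arm --pt "0 0.05 -0.08 0 10" --pt "0 0 0 0 10"

```text
t: 6.1
ee_pos: [512.1, 190.1, 143.5]
orientation: [-2.379, -2.051, 0.002]
ft_force: [0.3, 0.6, -3.6]
width: 20.2
grasp_force: 30.0
```

Call:
move_arm --pt "0 0.2 0 0 10" --pt "0 0.2 0 0 10" --pt "0 0 0 0 10"

```text
t: 6.48
ee_pos: [515.8, 189.4, 143.5]
orientation: [-2.379, -2.051, 0.003]
ft_force: [-3.3, 0.8, -4.5]
width: 19.8
grasp_force: 30.0
```

Call:
move_arm --pt "0 0.2 0 0 10" --pt "0 0.2 0 0 10" --pt "0 0 0 0 10"

```text
t: 6.85
ee_pos: [520.4, 188.9, 143.6]
orientation: [-2.379, -2.051, 0.001]
ft_force: [-3.5, -0.1, -6.9]
width: 20.0
grasp_force: 30.0
```

Call:
move_arm --pt "0 0.2 0 0 10" --pt "0 0 0 0 10"

```text
t: 7.1
ee_pos: [522.5, 188.7, 143.9]
orientation: [2.379, 2.052, -0.0]
ft_force: [-3.4, -0.0, -6.6]
width: 19.8
grasp_force: 30.0
```

Call:
move_arm --pt "0 0.2 0.06 0 10" --pt "0 0 0 0 10"

```text
t: 7.35
ee_pos: [524.8, 188.5, 143.5]
orientation: [2.379, 2.051, 0.001]
ft_force: [-2.4, -0.7, -5.1]
width: 20.1
grasp_force: 30.0
```

Call:
move_arm --pt "0 0.2 0.0 0 10" --pt "0 0 0 0 10"

```text
t: 7.6
ee_pos: [526.7, 188.2, 143.5]
orientation: [2.379, 2.051, 0.001]
ft_force: [-3.6, -0.7, -3.9]
width: 19.9
grasp_force: 30.0
```

Call:
move_arm --pt "0 0.2 0.0 0 10" --pt "0 0 0 0 10"

```text
t: 7.85
ee_pos: [528.6, 187.9, 143.5]
orientation: [2.379, 2.051, 0.0]
ft_force: [-3.3, -0.3, -3.6]
width: 19.9
grasp_force: 30.0
```

Call:
move_arm --pt "0 0.25 0.0 0 10" --pt "0 0 0 0 10"

```text
t: 8.1
ee_pos: [531.2, 187.6, 143.5]
orientation: [2.379, 2.051, 0.001]
ft_force: [-4.4, 0.8, -2.4]
width: 20.1
grasp_force: 30.0
```

Call:
move_arm --pt "0 0.25 0.0 0 10" --pt "0 0 0 0 10"

```text
t: 8.35
ee_pos: [533.6, 187.2, 143.4]
orientation: [2.379, 2.051, 0.0]
ft_force: [-2.9, 0.1, -2.2]
width: 19.9
grasp_force: 30.0
```

Call:
move_arm --pt "0 0.25 -0.02 0 10" --pt "0 0 0 0 10"

```text
t: 8.6
ee_pos: [535.8, 186.9, 143.5]
orientation: [-2.379, -2.051, -0.0]
ft_force: [-3.2, 0.8, -2.9]
width: 20.0
grasp_force: 30.0
```

Call:
move_arm --pt "0 0.25 0 0 10" --pt "0 0 0 0 10"

```text
t: 8.85
ee_pos: [538.2, 186.5, 143.5]
orientation: [-2.379, -2.051, 0.0]
ft_force: [-4.6, 0.9, -3.9]
width: 20.1
grasp_force: 30.0
```

Call:
move_arm --pt "0 0.25 0 0 10" --pt "0 0 0 0 10"

```text
t: 9.1
ee_pos: [540.7, 186.1, 143.5]
orientation: [-2.379, -2.051, 0.0]
ft_force: [-4.2, 1.8, -3.4]
width: 19.9
grasp_force: 30.0
```

Call:
move_arm --pt "0 0.25 0 0 10" --pt "0 0 0 0 10"

```text
t: 9.35
ee_pos: [543.1, 185.8, 143.5]
orientation: [-2.379, -2.051, 0.0]
ft_force: [-5.3, 0.8, -4.9]
width: 20.2
grasp_force: 30.0
```

Call:
move_arm --pt "0 0.25 0 0 10" --pt "0 0 0 0 10"

```text
t: 9.6
ee_pos: [545.6, 185.4, 143.5]
orientation: [-2.379, -2.051, 0.0]
ft_force: [-3.5, 0.8, -3.5]
width: 19.6
grasp_force: 30.0
```

Call:
move_arm --pt "0 0.25 0 0 10" --pt "0 0 0 0 10"

```text
t: 9.85
ee_pos: [548.0, 185.1, 143.5]
orientation: [-2.379, -2.051, 0.0]
ft_force: [-4.5, 1.8, -4.4]
width: 19.8
grasp_force: 30.0
```

Call:
move_arm --pt "0 0.25 0 0 10" --pt "0 0 0 0 10"

```text
t: 10.1
ee_pos: [550.4, 184.7, 143.5]
orientation: [-2.379, -2.051, 0.0]
ft_force: [-5.8, 2.1, -3.9]
width: 19.7
grasp_force: 30.0
```

Call:
move_arm --pt "0 0.25 0 0 10" --pt "0 0 0 0 10"

```text
t: 10.35
ee_pos: [552.3, 184.4, 143.4]
orientation: [-2.378, -2.051, 0.002]
ft_force: [-6.4, 2.9, -2.6]
width: 20.0
grasp_force: 30.0
```

Call:
move_arm --pt "0 0.1 0 0 10" --pt "0 0 0 0 10"

```text
t: 10.6
ee_pos: [552.5, 184.4, 143.4]
orientation: [-2.378, -2.05, 0.004]
ft_force: [-9.6, 3.5, 0.7]
width: 19.9
grasp_force: 30.0
```

Firm stop found: the arm advanced 0.2 mm for a 1 mm command and the force rose to 9.6 N at about 41 mm of travel. I'll keep it pressed and lift slowly, checking the force.

Call:
move_arm --pt "0 0.03 -0.1 0 10" --pt "0 0 -0.1 0 10" --pt "0 0 -0.1 0 10"

```text
t: 10.98
ee_pos: [552.2, 183.8, 145.3]
orientation: [-2.377, -2.05, 0.006]
ft_force: [-8.3, 2.8, -8.5]
width: 19.9
grasp_force: 30.0
```

Call:
move_arm --pt "0 0 -0.1 0 10" --pt "0 0 -0.1 0 10"

```text
t: 11.22
ee_pos: [552.2, 183.6, 147.2]
orientation: [-2.377, -2.05, 0.007]
ft_force: [-8.2, 0.9, -8.8]
width: 20.0
grasp_force: 30.0
```

Call:
move_arm --pt "0 0 -0.3 0 10" --pt "0 0 -0.3 0 10" --pt "0 0 -0.3 0 10" --pt "0 0 -0.3 0 10"

```text
t: 11.72
ee_pos: [555.3, 183.9, 160.7]
orientation: [2.378, 2.051, 0.002]
ft_force: [1.0, 0.5, -5.2]
width: 19.9
grasp_force: 30.0
```

Call:
move_arm --pt "0 0 -0.5 0 10" --pt "0 0 -1 0 10" --pt "0 0 -1.5 0 10" --pt "0 0 -2 0 10" --pt "0 0 -2.5 0 10" --pt "0 0 -2.5 0 10" --pt "0 0 -1 0 10" --pt "0 0 0 0 10"

```text
t: 12.72
ee_pos: [554.8, 184.1, 271.5]
orientation: [2.379, 2.051, 0.003]
ft_force: [-0.2, -0.8, -6.1]
width: 19.7
grasp_force: 30.0
```

```bash
python3 - <<'E'
from h import *
from workcell import optics,get_obs,spotter
o=get_obs();print(o['t'],o['ee_pos'],o['ft_force'],o['moment'],o['orientation'])
ct=optics.calibration('top');im=optics.get_image('top');cs=optics.calibration('scene')
s=cv2.imread('pics/scene0.png')
for n,c,pic,hint in(('top',ct,im,(391,197)),('scene',cs,s,(288,284))):
    hsv=cv2.cvtColor(pic,cv2.COLOR_BGR2HSV);x,y=hint
    m=((pic.min(2)>90)).astype(np.uint8); lab=cv2.connectedComponentsWithStats(m)
    k=lab[1][y,x];P=np.argwhere(lab[1]==k)[:,::-1].astype(np.float32);r=cv2.minAreaRect(P)
    print(n,len(P),lab[2][k],r,at_z(c,r[0],40),at_z(c,lab[3][k],40))
print(tool(o,(586,-207,165)))
cv2.imwrite('pics/blk.png',np.hstack([cv2.resize(im[165:235,355:425],(400,400),interpolation=cv2.INTER_CUBIC),cv2.resize(s[245:330,245:330],(400,400),interpolation=cv2.INTER_CUBIC)]))
E
```

```text
12.725 [554.76173009 184.12784105 271.45532136] [-0.17015664 -0.84529268 -6.10720364] [-0.07972448 -0.06799071  0.01048609] [2.37878739 2.05093451 0.00263557]
top 431 [379 185  24  25 431] ((390.5961608886719, 196.9807586669922), (20.984424591064453, 21.180540084838867), 78.69007110595703) [ 584.32629968 -204.45435001   40.        ] [ 585.00519036 -203.71125763   40.        ]
scene 819 [270 267  35  34 819] ((287.37738037109375, 283.1792297363281), (29.12043571472168, 28.70835304260254), 15.945395469665527) [ 587.24060445 -206.73842447   40.        ] [ 587.73677934 -206.84771681   40.        ]
(array([-38.24,   8.83,  10.63]), [[0.147, 0.989, 0.002], [0.989, -0.147, 0.001], [0.001, 0.002, -1.0]])
```

Call:
move_arm --pt "-2.5 0.5 0 0 10" --pt "-5 1.1 0 0 10" --pt "-5 1.1 0 0 10" --pt "-5 1.1 0 0 10" --pt "-5 1.1 0 0 10" --pt "-5 1.1 0 0 10" --pt "-5 1.1 0 0 10" --pt "-5 1.1 0 0 10" --pt "-5 1.1 0 0 10" --pt "-2.5 0.5 0 0 10"

```text
t: 14.02
ee_pos: [584.4, -277.8, 268.9]
orientation: [-2.38, -2.048, 0.002]
ft_force: [0.3, 1.2, -5.4]
width: 20.1
grasp_force: 30.0
```

Call:
move_arm --pt "0 0 0 0 10" --pt "0 0 0 0 10"

```text
t: 14.28
ee_pos: [584.7, -274.3, 269.7]
orientation: [-2.377, -2.05, 0.0]
ft_force: [0.4, 0.1, -5.6]
width: 19.9
grasp_force: 30.0
```

```bash
python3 - <<'E'
from h import *
from workcell import optics,get_obs,spotter
o=get_obs();cw=optics.calibration('wrist');im=optics.get_image('wrist');print(o['t'],o['ee_pos'],o['ft_force'])
print('pred block px',proj(cw,(586,-205.5,40)))
cv2.imwrite('pics/w3full.png',im);cv2.imwrite('pics/w3.png',cv2.resize(im[100:300,190:470],None,fx=2.8,fy=2.8,interpolation=cv2.INTER_CUBIC))
r=spotter.regions_of('wrist','caul_top')
for d in r[:2]:
    R_=cv2.minAreaRect(np.argwhere(d['region'])[:,::-1].astype(np.float32));print(d['conf'],R_,[at_z(cw,p,40).round(1) for p in cv2.boxPoints(R_)],at_z(cw,R_[0],40))
print(tool(o,(586,-205.5,165)))
E
```

```text
14.275 [ 584.70779248 -274.30291743  269.73218751] [ 0.37660189  0.14071447 -5.57061065]
pred block px [[318.04284419 128.16357017]]
0.66 ((316.2851257324219, 127.07624816894531), (60.28497314453125, 58.6129264831543), 70.46334838867188) [array([ 538.4, -172.8,   40. ]), array([ 613.8, -159.4,   40. ]), array([ 630.7, -235.4,   40. ]), array([ 552.2, -250.7,   40. ])] [ 583.89140881 -203.75752735   40.        ]
(array([ 6.81, -0.86, 10.48]), [[0.147, 0.989, -0.002], [0.989, -0.147, 0.001], [0.001, -0.002, -1.0]])
```

View pics/w3.png

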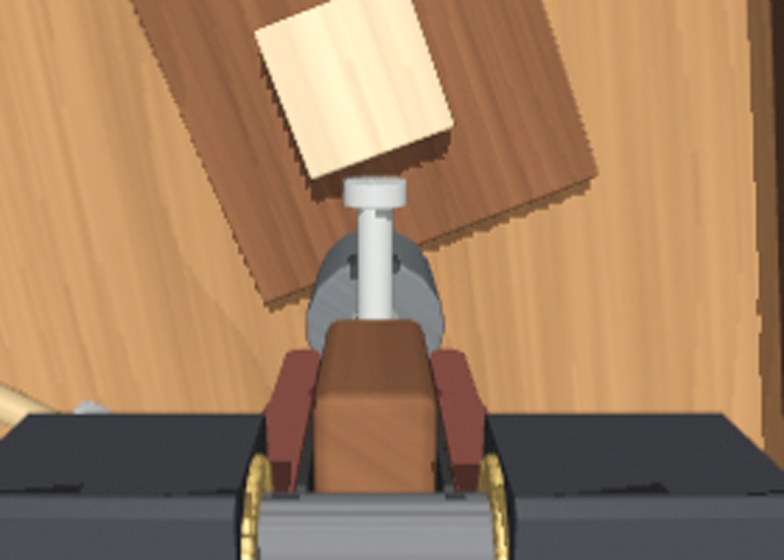

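Wrist view: the weight hangs straight in the fingers, and the block has corners at crop (255,32), (313,180) and (453,125). That puts its centre near (584.3,-204.5), which agrees with the other cameras. I'll move over it and descend.

Call:
move_arm --pt "2 -0.3 0 0 10" --pt "3 -0.5 0 0 10" --pt "1.9 -0.3 0 0 10" --pt "0 0 2 0 10" --pt "0 0 3 0 10" --pt "0 0 3 0 10" --pt "0 0 1.5 0 10" --pt "0 0 0 0 10" --pt "0 0 0 0 10"

```text
t: 15.5
ee_pos: [585.3, -205.7, 176.8]
orientation: [2.378, 2.051, 0.002]
ft_force: [0.5, -0.3, -4.9]
width: 19.8
grasp_force: 30.0
```

```bash
python3 - <<'E'
from h import *
from workcell import optics,get_obs,spotter
o=get_obs();print(o['t'],o['ee_pos'],o['ft_force'],tool(o,(584.3,-204.5,150)))
a=optics.get_image('top');b=optics.get_image('scene');c=optics.get_image('wrist');cw=optics.calibration('wrist')
f=lambda i,x,y,n:cv2.resize(i[y-n:y+n,x-n:x+n],(400,400),interpolation=cv2.INTER_CUBIC)
r=R.from_rotvec(o['orientation']);P=o['ee_pos']+r.apply([[43,0,25.3]])
p=proj(cw,P)[0];print(p)
d=proj(cw,(584.3,-204.5,40))[0];print(d)
cv2.imwrite('pics/p1.png',np.hstack([f(b,287,270,50),f(c,320,int(p[1])+10,75)]))
E
```

```text
15.5 [ 585.28765525 -205.73517108  176.81215749] [ 0.47330806 -0.33918725 -4.91747927] (array([ 0.11, -0.12,  2.68]), [[0.147, 0.989, 0.002], [0.989, -0.147, -0.001], [-0.0, 0.002, -1.0]])
[325.02532209 165.01726964]
[323.25359508 191.5418331 ]
```

View pics/p1.png

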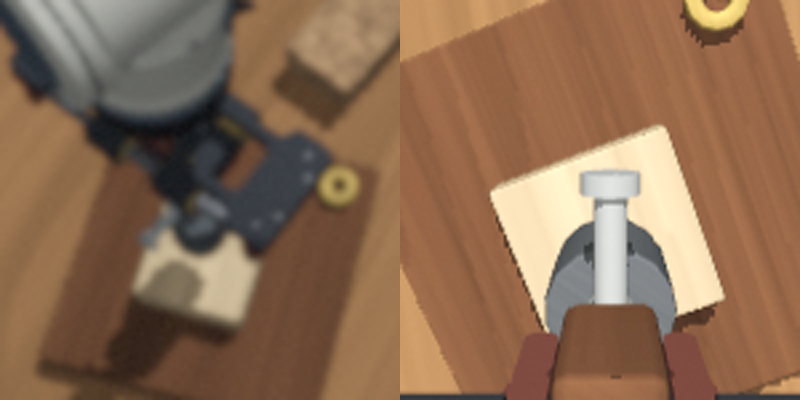

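The block corners in the close wrist view put its centre at about (583.7,-204.4), with the weight about 1.5 mm off. I'll correct that and lower.

Call:
move_arm --pt "0.1 -0.15 0.8 0 10" --pt "0 0 0.8 0 10" --pt "0 0 0.6 0 10" --pt "0 0 0.2 0 10" --pt "0 0 0 0 10"

```text
t: 16.27
ee_pos: [583.0, -204.4, 151.3]
orientation: [-2.379, -2.051, 0.0]
ft_force: [0.4, 0.2, -4.9]
width: 20.3
grasp_force: 30.0
```

Call:
move_arm --pt "0 0 0.1 0 10" --pt "0 0 0.1 0 10" --pt "0 0 0 0 10"

```text
t: 16.65
ee_pos: [583.0, -204.4, 149.6]
orientation: [-2.379, -2.051, -0.0]
ft_force: [-0.8, -0.5, -5.9]
width: 19.8
grasp_force: 30.0
```

Call:
move_arm --pt "0 0 0.1 0 10" --pt "0 0 0.1 0 10" --pt "0 0 0 0 10"

```text
t: 17.02
ee_pos: [583.0, -204.4, 147.5]
orientation: [-2.379, -2.051, 0.0]
ft_force: [-0.2, -0.8, -5.6]
width: 19.7
grasp_force: 30.0
```

Call:
move_arm --pt "0 0 0.1 0 10" --pt "0 0 0.05 0 10" --pt "0 0 0 0 10"

```text
t: 17.4
ee_pos: [583.0, -204.4, 146.0]
orientation: [-2.379, -2.051, 0.0]
ft_force: [-0.5, 0.6, -6.5]
width: 19.9
grasp_force: 30.0
```

Call:
move_arm --pt "0 0 0.1 0 10" --pt "0 0 0 0 10"

```text
t: 17.65
ee_pos: [583.0, -204.4, 145.0]
orientation: [-2.379, -2.052, 0.0]
ft_force: [-0.0, -0.6, -5.8]
width: 19.9
grasp_force: 30.0
```

Call:
move_arm --pt "0 0 0.1 0 10" --pt "0 0 0 0 10"

```text
t: 17.9
ee_pos: [583.0, -204.4, 144.0]
orientation: [-2.379, -2.051, 0.0]
ft_force: [-0.3, -1.7, -5.9]
width: 20.1
grasp_force: 30.0
```

Call:
move_arm --pt "0 0 0.1 0 10" --pt "0 0 0 0 10"

```text
t: 18.15
ee_pos: [583.0, -204.4, 143.0]
orientation: [-2.379, -2.051, 0.0]
ft_force: [0.2, -0.6, -5.5]
width: 19.9
grasp_force: 30.0
```

Call:
move_arm --pt "0 0 0.1 0 10" --pt "0 0 0 0 10"

```text
t: 18.4
ee_pos: [583.0, -204.4, 142.0]
orientation: [-2.379, -2.051, 0.0]
ft_force: [0.3, 0.2, -5.7]
width: 19.8
grasp_force: 30.0
```

Call:
move_arm --pt "0 0 0.1 0 10" --pt "0 0 0 0 10"

```text
t: 18.65
ee_pos: [583.0, -204.3, 141.0]
orientation: [-2.379, -2.051, 0.0]
ft_force: [0.1, 0.2, -5.1]
width: 19.9
grasp_force: 30.0
```

Call:
move_arm --pt "0 0 0.08 0 10" --pt "0 0 0.08 0 10" --pt "0 0 0 0 10"

```text
t: 19.02
ee_pos: [583.0, -204.4, 139.4]
orientation: [-2.379, -2.051, 0.0]
ft_force: [-0.6, 0.1, -4.9]
width: 19.9
grasp_force: 30.0
```

Call:
move_arm --pt "0 0 0.08 0 10" --pt "0 0 0.08 0 10" --pt "0 0 0 0 10"

```text
t: 19.4
ee_pos: [583.0, -204.4, 137.8]
orientation: [-2.379, -2.051, 0.0]
ft_force: [-0.0, 0.1, -5.2]
width: 19.8
grasp_force: 30.0
```

Call:
move_arm --pt "0 0 0.08 0 10" --pt "0 0 0.08 0 10" --pt "0 0 0 0 10"

```text
t: 19.77
ee_pos: [583.0, -204.4, 136.2]
orientation: [-2.379, -2.051, 0.0]
ft_force: [-0.3, 0.5, -5.4]
width: 19.8
grasp_force: 30.0
```

Call:
move_arm --pt "0 0 0.08 0 10" --pt "0 0 0.08 0 10" --pt "0 0 0 0 10"

```text
t: 20.15
ee_pos: [583.0, -204.4, 134.6]
orientation: [-2.379, -2.051, 0.0]
ft_force: [0.3, 0.5, -4.9]
width: 19.7
grasp_force: 30.0
```

Call:
move_arm --pt "0 0 0.08 0 10" --pt "0 0 0.08 0 10" --pt "0 0 0 0 10"

```text
t: 20.52
ee_pos: [583.2, -204.5, 133.7]
orientation: [2.379, 2.051, 0.0]
ft_force: [-1.5, 0.6, 1.4]
width: 20.0
grasp_force: 30.0
```

Contact felt: Fz went from -5.2 to +1.4 N at TCP z 133.7. I'll relax slightly, then open.

Call:
move_arm --pt "0 0 -0.05 0 10" --pt "0 0 0 0 26" --pt "0 0 0 0 40" --pt "0 0 0 0 70" --pt "0 0 0 0 70"

```text
t: 21.15
ee_pos: [583.1, -204.4, 133.6]
orientation: [2.379, 2.051, 0.0]
ft_force: [-0.2, -0.3, -0.1]
width: 49.5
grasp_force: 0.0
```

```bash
python3 - <<'E'
from h import *
from workcell import optics,get_obs
o=get_obs();print(o['t'],o['ee_pos'],o['ft_force'],o['width'])
c=optics.get_image('wrist');s=optics.get_image('scene')
f=lambda i,x,y,n:cv2.resize(i[y-n:y+n,x-n:x+n],(400,400),interpolation=cv2.INTER_CUBIC)
cv2.imwrite('pics/p2.png',np.hstack([f(s,287,270,50),f(c,320,210,110)]))
E
```

```text
21.15 [ 583.14459606 -204.43624831  133.62245444] [-0.22115529 -0.28418173 -0.1036202 ] 49.54399697517778
```

View pics/p2.png

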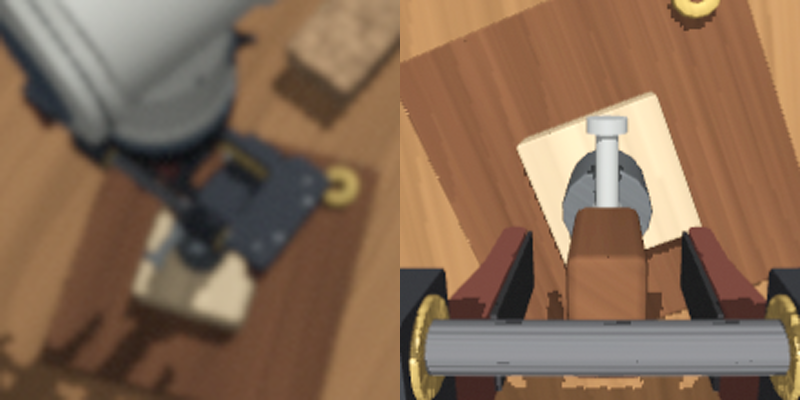

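The weight stands upright on the block, with the fingers open on either side and clear. I'll retreat straight up, then check.

Call:
move_arm --pt "0 0 -0.5 0 70" --pt "0 0 -2 0 70" --pt "0 0 -4 0 70" --pt "0 0 -5 0 70" --pt "0 0 -5 0 70" --pt "4 0 0 0 70" --pt "5 0 0 0 70" --pt "5 0 0 0 70" --pt "4 0 0 0 70" --pt "0 0 0 0 70"

```text
t: 22.5
ee_pos: [609.9, -23.9, 300.2]
orientation: [2.375, 2.055, 0.002]
ft_force: [-0.3, -0.5, 0.3]
width: 61.4
grasp_force: 0.0
```

```bash
python3 - <<'E'
from h import *
from workcell import optics,get_obs
o=get_obs();print(o['t'],o['ee_pos'],o['ft_force'],o['width'])
c=optics.get_image('top');s=optics.get_image('scene')
f=lambda i,x,y,n:cv2.resize(i[y-n:y+n,x-n:x+n],(400,400),interpolation=cv2.INTER_CUBIC)
cv2.imwrite('pics/p3.png',np.hstack([f(s,287,275,40),f(c,388,197,40)]))
E
```

```text
22.5 [609.91175098 -23.90092534 300.18537171] [-0.28399589 -0.48763643  0.31010296] 61.39672839899555
```

View pics/p3.png

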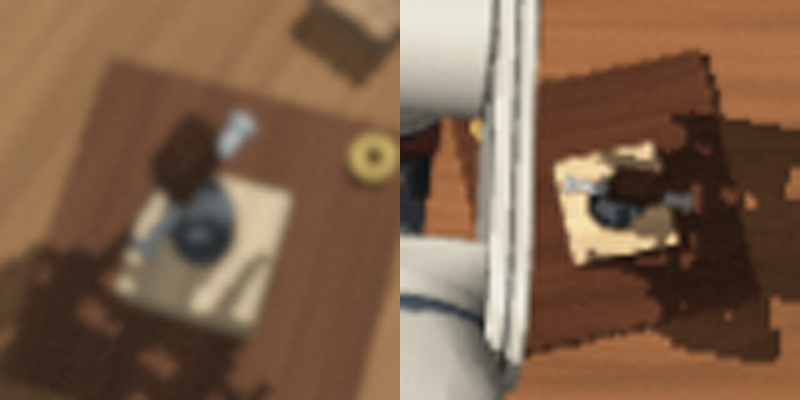

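Both views show the weight upright in the middle of the unmoved block, with the castor still in its place and the robot clear.

```bash
python3 -c "
from workcell import close_job
print(close_job())"
```

```text
the job is handed in; nothing more can be done
None
```

The wood-handled weight is off the hook and standing upright in the middle of the pressing block; I handed the job in at about 22.5 s, and the last pictures showed the block unmoved and the robot clear.

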